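Steel cup upside down onto the free drying peg

TASK

The washed steel cup lies on its side in the wire draining rest. Lift it out, turn it mouth down and lower it (do not drop it) over the free drying peg until its rim sits flat on the stand, then let go. Leave the beaker that is already drying on the other peg where it is.

Things in the scene. Friction and masses are not known exactly. Their poses are not given: they have to be found in the camera images.
- cup: Open pale grey steel cup, conical: 58 mm wide at the rim, 54 at half height, 50 at the closed base, 52 high, clear bore 42 or more; 0.05 to 0.12 kg. Origin: centre of the base's outside; z runs along its axis out of the open mouth (z = 52 mm). Starts on its side in the rest, mouth away from the robot, about 20 degrees below level; its left and right sides are free to grip.
- rest: Fixed draining rest: blue base plate 100 x 56 x 6 mm, two steel wire rails 30 mm apart sloping down along +x to an 11 mm upturned lip; narrower than the cup. Origin: centre of the underside, z up. The cup lies along x, mouth at the lip, the middle of its axis about 11 mm in x and 69 mm in z from the origin. Lift the cup straight up to clear the lip.
- free_stand: Drying stand with the empty peg, fixed: white round base 84 mm wide, 12 mm thick, six radial ribs with tops 16 mm above the worktop (the cup's rim rests on them), upright blue peg in the centre, 16 mm thick, round tip 52 mm above the worktop. Origin: centre of the underside on the peg's axis, z up. A cup fully down has its base 68 mm above this origin.
- hung_beaker: Glass beaker, 53 mm wide, 70 mm high, already drying upside down on the peg of a second, equal stand (its top 86 mm above the worktop). Origin: centre of its closed base, now on top; its z axis points down. To be left alone.
Not all that is in view belongs to the job. What is shaped like the cup but green or red is not meant.

How it is judged:
By the outcome, as a careful person would: the job done as asked, in the order asked, and still so for the second after the job is handed in, with the robot touching nothing.
It also fails if it takes over 40 s, if anything falls off the work surface, if the arm or the gripper's body presses on something with over 40 N, if the wrist force passes 120 N, or if a joint passes its speed limit or range.

ROBOT

A 6-joint arm with a two-finger parallel gripper is mounted at the origin on a cart in front of the work surface, level with it; the furniture and walls round the work are solid. World frame = base frame: x ahead of the robot, y to its left, z up, the work surface at z = 0. Lengths are in m, angles in rad, forces in N, time in s.
With the tool pointing down it reaches from about 0.35 to 0.925 m from the base axis. Payload 6.4 kg.
Tool frame: the origin (TCP) lies midway between the tips of the shut fingers; the grasp point (between the pads) lies r.pinch_z behind it (r.pinch_z is the distance from the TCP to the grasp point, in m); z points along the fingers, y is the line along which they close (so a half turn about z gives the same grasp; the last joint's range is limited). The gripper opens to 85 mm and grips with 20 to 120 N. Pads are 22 mm wide; open, the fingers measure 114 mm over their backs; the gripper's body (76 mm by 85 mm) begins 54 mm behind the grasp point. The pads swing forward as they close: fully open they stand 13 mm farther back than shut.
Start: joints at [-1.403, 0.245, 1.558, -0, 1.339, -0.174], TCP at [0.218, -0.612, 0.231] pointing down, gripper open.
Joint ranges: [-3.13, 3.13], [-1.02, 2.26], [0.13, 2.54], [-0.95, 4.09], [0.21, 2.88], [-2.74, 2.74]. Speed limits (rad/s): [2.57, 2.57, 3.14, 3.14, 3.14, 3.14].

INTERFACE

Orientations are given as a rotation vector (axis times angle).
In Python, from workcell import r gives the robot as it stands. The module is installed in compiled form; this text tells all that it offers.
- The arm moves only by the shell command python3 -m crank 'ROWS' [OPENING] [FORCE]. ROWS is JSON, a list that holds one entry, the list of rows, each a list of 4 numbers: the shift along the tool's x, y, z each as a share of 0.02 m, from -1 to 1, then the turn about the tool's z as a share of 5 degrees, from -1 to 1. In form: [[[dx, dy, dz, yaw], ...]]. A call has 1 to 12 rows; each row shifts and turns the commanded pose from where the row before left it, along the tool's axes as they then stand; what a row does not reach is not made up. A row lasts 1/8 s, in which the tool goes at most 62.5 mm and 10.7 degrees, less where a joint would pass 70% of its speed; a pose out of reach is approached as far as the arm can. A call with a number of a shift or a turn outside -1 to 1 is refused whole. A call with a gripper value outside its range is refused whole. OPENING is the closure, from 0 (fully open) to 1 (shut), set as the call begins (- or left out, the last holds). The fingers move at their own pace and stop on an object; FORCE is the grip in N (left out, the last holds). Time passes only in rows, so rows that do not move let the fingers close. It gives the time, the measured TCP pose, the force, the opening and the grip force at its end, in the units of the state.
- r.get_state(): the state, without advancing time (a new reading comes with each control period).
- r.camera(name): name is "side" or "top"; returns a dict with "img" (480x640x3 uint8, red, green, blue), "intrinsics" (3x3 intrinsics, pixels), "R" (3x3) and "t" (3): a world point X has camera coordinates R X + t. Camera axes: x right, y down, z forward; pixel columns grow to the right and rows downward; lengths in m; the calibration is good to about 2 mm. A picture is of the moment at which its call begins. There is no depth.
- r.job_done(): hands the job in; it is judged then, once.
Trained networks look in a picture, given as the dict that the camera call returned (one of the last four; its "shot" number tells which), for a name from the list of things; names that differ only in an ending like _2 or _b are one class to them, and where a whole thing is asked for, a point or a joint stands for the part that bears it (a point fixed in the world has none). Each returns a list of dicts, best first, with "conf" (0 to 1); they miss things now and then, are a little off and sometimes report something else, mostly with a low value. They report only what shows in the picture. A call takes as long as a camera call. They do not tell look-alikes from the thing itself.
- r.look_for(picture, thing): "extent" ([left, top, width, height] as shares, 0 to 1, of the picture: columns of its width, rows of its height, round what is visible of it).
The state is a dict: "time": time; "q": joint angles; "joint_velocities": joint speeds; "effort": joint torques, N m; "eef_pos": TCP position; "eef_rot": TCP orientation; "ft_force": force on the tool from outside, world axes, zero at the start; "torque": the same for the moment, N m; "grip_width": finger opening in m; "finger_force": force on a finger pad.
Only numpy, scipy, OpenCV 4.12 (cv2) and the standard library are available. Lean on these libraries where they do the work, as an engineer would, in place of code of your own. Each camera call takes 0.05 s, during which the arm holds its last target. There are 200 camera calls.

## Working session

There is one attempt and no reset: what is moved stays moved. The work goes in short steps, Python scripts to look and compute and a shell command to move; the robot and the scene stay as the last step left them, time stands still between calls to the robot, and variables do not carry over. Pictures are saved under pics/ and viewed, at most 10 in all, crops included, and the job is handed in when it is done.

```bash
mkdir -p pics
cat > h.py <<'E'
from workcell import r
import cv2,numpy as np
from scipy.spatial.transform import Rotation as Ro
def save(p,n): cv2.imwrite('pics/'+n,p['img'][:,:,::-1])
def ray(p,u,v):
    R=np.array(p['R']);t=np.array(p['t']);K=np.array(p['intrinsics'])
    return -R.T@t, R.T@np.linalg.inv(K)@[u,v,1]
def atz(p,u,v,z):
    c,d=ray(p,u,v); return c+d*(z-c[2])/d[2]
def proj(p,X):
    x=np.array(p['intrinsics'])@(np.array(p['R'])@np.array(X)+np.array(p['t'])); return x[:2]/x[2]
E
python3 - <<'E'
from h import *
s=r.get_state();print(s,r.pinch_z)
for n in('top','side'):
    p=r.camera(n);save(p,n+'0.png');print(n,ray(p,320,240),p['intrinsics'])
    for o in('cup','rest','free_stand','hung_beaker'):
        for d in r.look_for(p,o)[:4]:
            l,t,w,h=np.array(d['extent'])*[640,480,640,480];print(o,round(d['conf'],2),np.round([l,t,l+w,t+h]),atz(p,l+w/2,t+h/2,.05).round(3))
E
```

```text
{'time': 0.0, 'q': array([-1.40311780e+00,  2.45812622e-01,  1.55904920e+00, -2.74556600e-05,
        1.33870768e+00, -1.74091800e-01]), 'joint_velocities': array([ 0.00045723,  0.00135026,  0.00092643, -0.00101574,  0.00095767,
        0.0011775 ]), 'effort': array([-1.14385737e-03, -4.29516220e+01, -3.26130903e+01, -2.21043201e-04,
        5.41959540e-03,  7.15385937e-06]), 'eef_pos': array([ 0.2177576 , -0.61182775,  0.23016234]), 'eef_rot': array([-3.09388435e+00, -5.33916179e-01,  3.19834076e-05]), 'ft_force': array([ 0.16918874,  0.16048886, -0.3020365 ]), 'torque': array([-0.05703265,  0.02993587, -0.02167135]), 'finger_force': 0.0, 'grip_width': 0.08535471244495674} 0.0187
top (array([ 0.34626024, -0.00704274,  1.1427328 ]), array([ 0.1525475 ,  0.0134986 , -0.98825844])) [[461.33907857   0.         317.97565323]
 [  0.         461.33907857 235.66159167]
 [  0.           0.           1.        ]]
cup 0.92 [394. 272. 420. 295.] [ 0.415 -0.198  0.05 ]
cup 0.76 [408. 211. 436. 241.] [ 0.552 -0.237  0.05 ]
cup 0.56 [449. 229. 479. 256.] [ 0.514 -0.336  0.05 ]
rest 0.71 [397. 220. 427. 257.] [ 0.522 -0.212  0.05 ]
free_stand 0.81 [176. 192. 210. 224.] [0.589 0.319 0.05 ]
hung_beaker 0.72 [277. 211. 295. 239.] [0.55  0.091 0.05 ]
side (array([0.09328263, 0.90611352, 0.70125575]), array([ 0.35480922, -0.77491854, -0.52308548])) [[468.33608503   0.         320.67216111]
 [  0.         468.33608503 241.01367654]
 [  0.           0.           1.        ]]
cup 0.96 [369. 219. 392. 249.] [ 0.402 -0.161  0.05 ]
cup 0.76 [327. 200. 355. 219.] [ 0.554 -0.243  0.05 ]
cup 0.65 [353. 193. 371. 219.] [ 0.505 -0.293  0.05 ]
rest 0.88 [324. 211. 362. 239.] [ 0.512 -0.162  0.05 ]
free_stand 0.58 [194. 323. 232. 353.] [0.566 0.371 0.05 ]
hung_beaker 0.98 [277. 249. 299. 288.] [0.547 0.095 0.05 ]
```

View pics/top0.png

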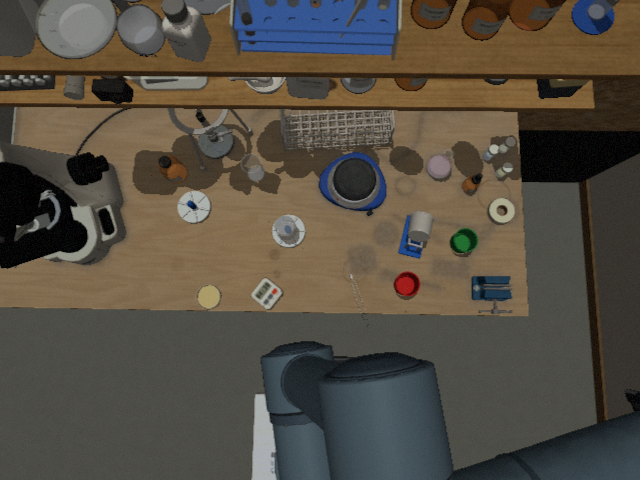

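View pics/side0.png

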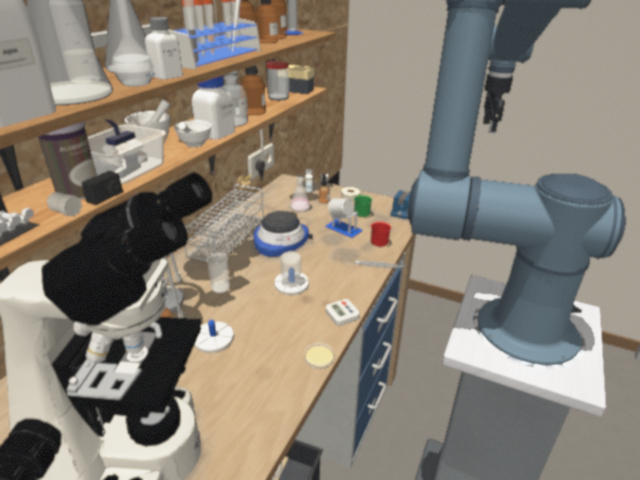

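The top view shows three cup-shaped things: red at (406,284), green at (463,242) and pale grey at (418,226). The grey one lies in the blue rest, so it is the one meant. The free stand is at (194,207) and the hung beaker at (289,231). I'll confirm in an enlarged crop and measure the rest's yaw.

Run:
```python
from h import *
ims=[]
for n,(u,v),(su,sv) in(('top',(418,232),(194,207)),('side',(342,218),(212,335))):
    p=r.camera(n);im=p['img'];hsv=cv2.cvtColor(im,cv2.COLOR_RGB2HSV)
    for (a,b) in((u,v),(su,sv)): ims.append(cv2.resize(im[b-28:b+28,a-35:a+35],(400,300),interpolation=cv2.INTER_CUBIC))
    m=cv2.inRange(hsv,(105,120,50),(125,255,255));w=m[v-28:v+28,u-30:u+25]
    vs,us=np.nonzero(w);P=np.array([atz(p,a+u-30,b+v-28,.006)[:2] for a,b in zip(us,vs)])*1000
    print(n,'plate',len(P),cv2.minAreaRect(P.astype(np.float32)))
    # white disc
    w=cv2.inRange(hsv,(0,0,130),(180,50,255))[sv-24:sv+24,su-30:su+30]
    c=max(cv2.findContours(w,0,2)[0],key=cv2.contourArea).reshape(-1,2)
    P=np.array([atz(p,a+su-30,b+sv-24,.012)[:2] for a,b in c])*1000
    print('disc',cv2.minEnclosingCircle(P.astype(np.float32)),P.min(0),P.max(0))
    w=m[sv-20:sv+20,su-25:su+25];vs,us=np.nonzero(w);print('peg px',us.min()+su-25,us.max()+su-25,vs.min()+sv-20,vs.max()+sv-20,'mean',us.mean()+su-25,vs.mean()+sv-20)
    print('tip', atz(p,us.mean()+su-25,vs.mean()+sv-20,.034))
cv2.imwrite('pics/c1.png',np.vstack([np.hstack(ims[:2]),np.hstack(ims[2:])])[:,:,::-1])
```

```text
top plate 350 ((534.8131103515625, -223.0775146484375), (53.128665924072266, 98.58110809326172), 76.21353149414062)
disc ((602.5715942382812, 329.561279296875), 41.258384704589844) [561.61000392 289.12511365] [641.81802098 370.76389052]
peg px 188 194 201 206 mean 190.22222222222223 203.59259259259258
tip [0.60370788 0.33077237 0.034     ]
side plate 218 ((532.7772216796875, -217.63259887695312), (50.527259826660156, 95.4609146118164), 75.47575378417969)
disc ((599.8221435546875, 330.12091064453125), 51.63890838623047) [553.72554865 288.18154232] [640.9001931 379.8312517]
peg px 209 214 321 334 mean 211.59016393442624 327.44262295081967
tip [0.59919325 0.33317859 0.034     ]
```

View pics/c1.png

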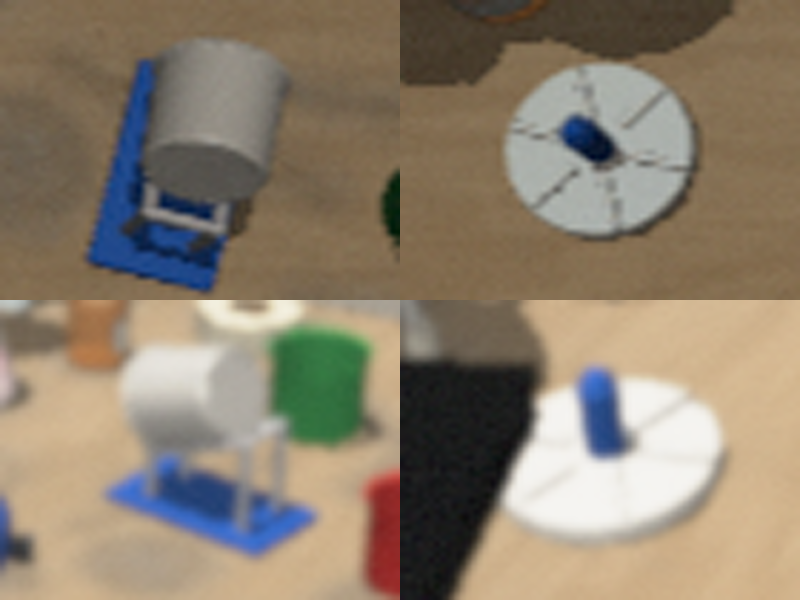

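The crop confirms it. The pale grey cup lies in the blue wire rest with its mouth away from the robot, and the stand with the bare blue peg is free.

- **Rest:** about (0.534, -0.221), yaw -14°.
- **Peg:** about (0.602, 0.330).

The moves can't tilt the tool. So I'll grip the cup across its sides and let the fixed peg push on the lower rim, which pivots the cup mouth down between the pads. First I turn the tool.

```bash
cat >> h.py <<'E'
def togo(x,y,z):
    s=r.get_state();R=Ro.from_rotvec(s['eef_rot']);d=R.inv().apply(np.array([x,y,z])-s['eef_pos'])/.02
    X=R.as_matrix();print('t',round(s['time'],2),'pos',s['eef_pos'].round(4),'xyaw',np.degrees(np.arctan2(X[1,0],X[0,0])).round(2),'zax',X[:,2].round(3),'units',d.round(2),'q',np.round(s['q'],2))
E
python3 -m crank '[[[0,0,0,1],[0,0,0,1],[0,0,0,1],[0,0,0,1],[0,0,0,1],[0,0,0,1],[0,0,0,0.7]]]' 0
python3 -c "
from h import *
togo(.539,-.2225,.16)"
```

```text
time: 1.48
eef_pos: [0.2179, -0.6124, 0.2313]
eef_rot: [3.118, -0.384, 0.0]
ft_force: [-0.1, -1.0, -0.1]
grip_width: 0.0853
finger_force: 0.0
t 1.48 pos [ 0.2179 -0.6124  0.2313] xyaw -14.04 zax [-0. -0. -1.] units [ 10.85 -22.81   3.56] q [-1.4   0.25  1.56 -0.    1.34  0.41]
```

```bash
python3 -m crank '[[[0.5,-1,0,0],[0.5,-1,0,0],[0.5,-1,0,0],[0.5,-1,0,0],[0.5,-1,0,0],[0.5,-1,0,0],[0.5,-1,0,0],[0.5,-1,0,0],[0.5,-1,0,0],[0.5,-1,0,0],[0.5,-1,0,0],[0.5,-1,0,0]]]' 0
python3 -m crank '[[[0.5,-1,0,0],[0.5,-1,0,0],[0.5,-1,0,0],[0.5,-1,0,0],[0.5,-1,0,0],[0.5,-1,0,0],[0.5,-1,0,0],[0.5,-1,0,0],[0.5,-1,0.4,0],[0.4,-1,0.4,0],[0,-0.8,0.5,0],[0,0,0,0]]]' 0
python3 - <<'E'
from h import *
togo(.539,-.2225,.12)
ims=[]
for n,(u,v) in(('top',(418,225)),('side',(342,210))):
    p=r.camera(n);im=p['img']
    for d in r.look_for(p,'cup')[:3]: print(n,round(d['conf'],2),(np.array(d['extent'])*[640,480,640,480]).round(1))
    ims.append(cv2.resize(im[v-45:v+45,u-30:u+30],(400,600),interpolation=cv2.INTER_CUBIC))
cv2.imwrite('pics/c2.png',np.hstack(ims)[:,:,::-1])
E
```

```text
time: 2.98
eef_pos: [0.393, -0.4072, 0.2313]
eef_rot: [3.118, -0.381, 0.0]
ft_force: [0.3, -0.3, -0.3]
grip_width: 0.0852
finger_force: 0.0
time: 4.47
eef_pos: [0.5387, -0.2207, 0.204]
eef_rot: [-3.118, 0.378, 0.004]
ft_force: [-1.0, -0.8, -0.8]
grip_width: 0.0857
finger_force: 0.0
t 4.47 pos [ 0.5387 -0.2207  0.204 ] xyaw -13.83 zax [-0.002  0.001 -1.   ] units [0.05 0.09 4.2 ] q [-0.58  0.12  1.76 -0.    1.27  1.23]
side 0.86 [352.7 192.5  16.2  26.7]
side 0.74 [327.1 201.5  23.   16.6]
side 0.71 [371.3 221.5  20.4  23.5]
```

View pics/c2.png

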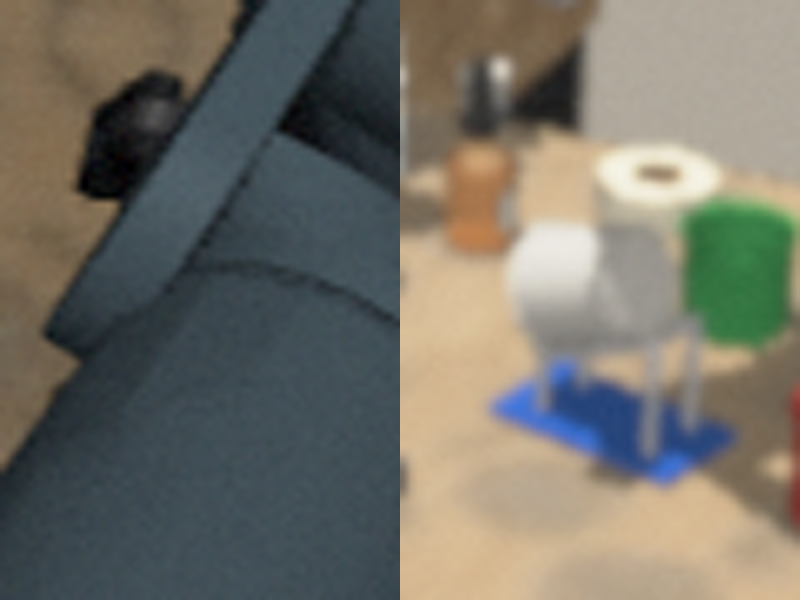

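The side view shows the cup still in the rest and the gripper above the frame. I'll check the cup estimate by projecting the model's extents.

Run:
```python
from h import *
yaw=np.radians(-14);o=np.array([.534,-.221,0])
X=np.array([np.cos(yaw),np.sin(yaw),0]);Y=np.array([-X[1],X[0],0]);Z=np.array([0,0,1.])
t=np.radians(20);a=np.cos(t)*X-np.sin(t)*Z;u=np.sin(t)*X+np.cos(t)*Z
m=o+.011*X+.069*Z
P=[m+s*a+rr*(np.cos(f)*u+np.sin(f)*Y) for s,rr in((-.026,.025),(.026,.029)) for f in np.linspace(0,6.28,60)]
for n in('top','side'):
    p=r.camera(n);q=np.array([proj(p,x) for x in P]);print(n,q.min(0).round(1),q.max(0).round(1))
    if n=='side':
        save(p,'s3.png')
        g=p['img'][195:225,320:375].astype(int);h=cv2.cvtColor(p['img'],cv2.COLOR_RGB2HSV)
print('observed top 408,211-436,241  side 327,200.5-354,219')
```

```text
top [405.9 211.6] [432.3 242.7]
side [327.9 197.6] [353.5 217.2]
observed top 408,211-436,241  side 327,200.5-354,219
```

Side matches well; the top view suggests about 3 mm towards -y. Descending and gripping.

```bash
python3 -m crank '[[[0.05,0.2,1,0],[0.05,0,1,0],[0,0,1,0],[0,0,1,0],[0,0,1,0],[0,0,1,0],[0,0,1,0],[0,0,0.8,0],[0,0,0,0]]]' 0
python3 -m crank '[[[0,0,0,0],[0,0,0,0],[0,0,0,0],[0,0,0,0],[0,0,0,0],[0,0,0,0]]]' 1 25
python3 - <<'E'
from h import *
togo(.540,-.2245,.047)
p=r.camera('side');cv2.imwrite('pics/c4.png',cv2.resize(p['img'][140:260,280:440],(800,600),interpolation=cv2.INTER_CUBIC)[:,:,::-1])
E
```

```text
time: 5.9
eef_pos: [0.5392, -0.226, 0.0476]
eef_rot: [-3.117, 0.38, 0.004]
ft_force: [-0.6, -0.2, 0.9]
grip_width: 0.0854
finger_force: 0.0
time: 6.65
eef_pos: [0.5414, -0.2261, 0.0509]
eef_rot: [-3.118, 0.38, -0.004]
ft_force: [1.4, 4.3, 4.4]
grip_width: 0.0536
finger_force: 26.2
t 6.65 pos [ 0.5414 -0.2261  0.0509] xyaw -13.91 zax [ 0.003  0.001 -1.   ] units [-0.09 -0.06  0.19] q [-0.59  0.33  1.82  0.    0.99  1.22]
```

View pics/c4.png

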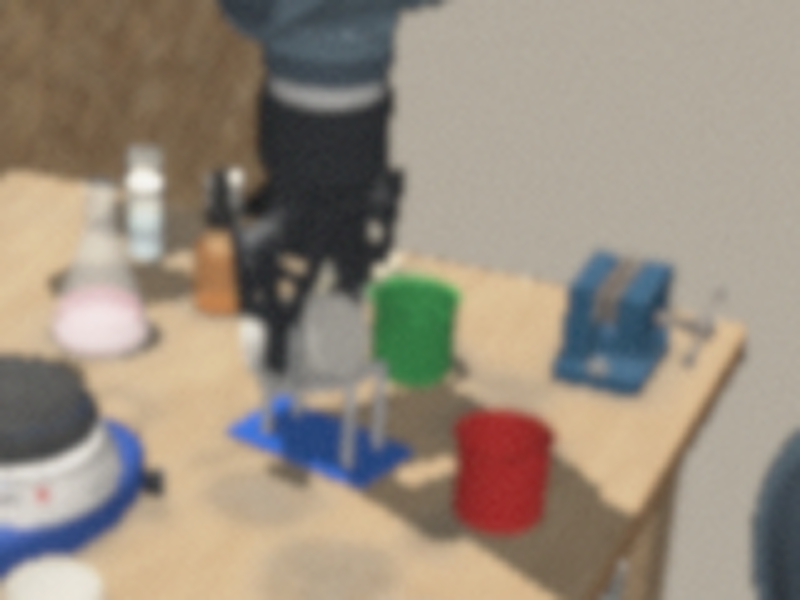

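The cup is gripped at a width of 53.6 mm, near mid height. Lifting straight up.

```bash
python3 -m crank '[[[0,0,-0.4,0],[0,0,-0.6,0],[0,0,-1,0],[0,0,-1,0],[0,0,-1,0],[0,0,-1,0],[0,0,-1,0],[0,0,-1,0],[0,0,-0.5,0]]]' 1 25
python3 - <<'E'
from h import *
# pinch point should end beside the peg: cup mid 60 mm short of it along tool x
yaw=np.radians(-14);d=np.array([np.cos(yaw),np.sin(yaw)])
g=np.array([.602,.330])-.062*d;print(g);togo(g[0],g[1],.19)
p=r.camera('side');cv2.imwrite('pics/c5.png',cv2.resize(p['img'][120:240,280:440],(800,600),interpolation=cv2.INTER_CUBIC)[:,:,::-1])
E
```

```text
time: 7.82
eef_pos: [0.5406, -0.2269, 0.2012]
eef_rot: [3.118, -0.38, 0.003]
ft_force: [0.2, -0.3, -1.1]
grip_width: 0.0538
finger_force: 26.5
[0.54184166 0.34499916]
t 7.83 pos [ 0.5406 -0.2269  0.2012] xyaw -13.92 zax [ 0.002 -0.001 -1.   ] units [ -6.82 -27.77   0.53] q [-0.59  0.13  1.75  0.    1.26  1.22]
```

View pics/c5.png

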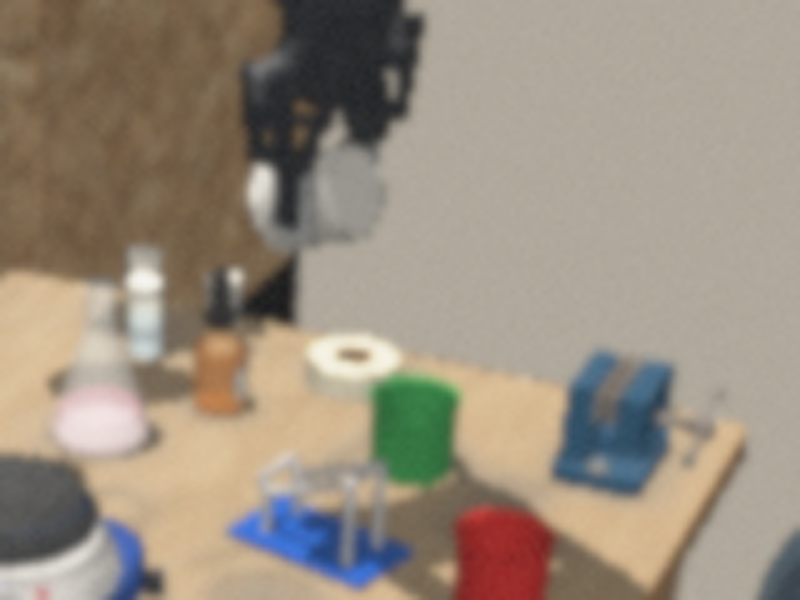

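Cup and gripper came out of the rest cleanly and the cup kept its attitude. Transferring to just short of the free peg.

```bash
python3 -m crank '[[[-0.3,-1,0,0],[-0.3,-1,0,0],[-0.3,-1,0,0],[-0.3,-1,0,0],[-0.3,-1,0,0],[-0.3,-1,0,0],[-0.3,-1,0,0],[-0.3,-1,0,0],[-0.3,-1,0,0],[-0.3,-1,0,0],[-0.3,-1,0,0],[-0.3,-1,0,0]]]' 1 25
python3 -m crank '[[[-0.3,-1,0,0],[-0.3,-1,0,0],[-0.3,-1,0,0],[-0.3,-1,0,0],[-0.3,-1,0,0],[-0.3,-1,0,0],[-0.3,-1,0,0],[-0.3,-1,0,0],[-0.3,-1,0,0],[-0.3,-1,0,0],[-0.2,-1,0,0],[0,-1,0,0]]]' 1 25
python3 -m crank '[[[0,-1,0,0],[0,-1,0,0],[0,-1,0,0],[0,-0.7,0,0],[0,0,0,0],[0,0,0,0]]]' 1 25
python3 - <<'E'
from h import *
togo(.542,.345,.047)
p=r.camera('side');cv2.imwrite('pics/c6.png',cv2.resize(p['img'][230:380,120:320],(800,600),interpolation=cv2.INTER_CUBIC)[:,:,::-1])
p=r.camera('top');cv2.imwrite('pics/c6t.png',cv2.resize(p['img'][150:270,120:280],(800,600),interpolation=cv2.INTER_CUBIC)[:,:,::-1])
E
```

```text
time: 9.38
eef_pos: [0.5278, 0.025, 0.1993]
eef_rot: [-3.118, 0.381, -0.0]
ft_force: [0.9, -0.5, -0.5]
grip_width: 0.0536
finger_force: 26.5
time: 10.88
eef_pos: [0.5236, 0.2734, 0.1993]
eef_rot: [3.119, -0.38, 0.0]
ft_force: [-0.1, 0.5, -0.6]
grip_width: 0.0536
finger_force: 26.5
time: 11.62
eef_pos: [0.5413, 0.3435, 0.1991]
eef_rot: [3.118, -0.381, -0.001]
ft_force: [0.5, -0.2, -1.0]
grip_width: 0.0539
finger_force: 26.6
t 11.62 pos [0.5413 0.3435 0.1991] xyaw -13.93 zax [-0. -0. -1.] units [ 0.02 -0.08  7.61] q [ 0.39  0.25  1.61 -0.    1.28  2.2 ]
```

View pics/c6.png

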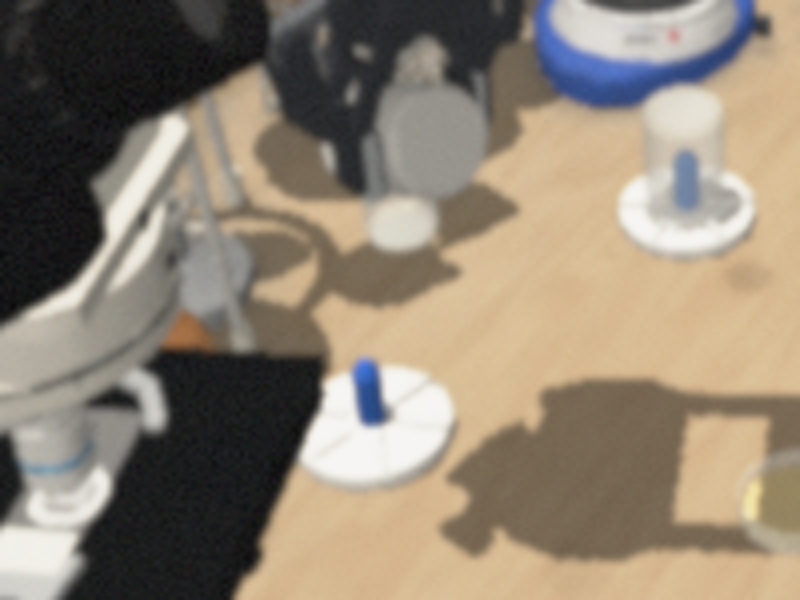

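The side view shows the cup held at its first attitude at crop (430,140), behind the bare peg at (367,390). The hung beaker is untouched. Lowering short of the peg, then pushing forward against it.

```bash
python3 -m crank '[[[0,-0.05,1,0],[0,0,1,0],[0,0,1,0],[0,0,1,0],[0,0,1,0],[0,0,1,0],[0,0,1,0],[0,0,0.45,0],[0,0,0,0]]]' 1 25
python3 -m crank '[[[1,0,0,0],[0.7,0,0,0],[0.3,0,0,0],[0,0,0,0]]]' 1 22
python3 - <<'E'
from h import *
togo(.602,.331,.05)
p=r.camera('side');cv2.imwrite('pics/c7.png',cv2.resize(p['img'][260:380,140:300],(800,600),interpolation=cv2.INTER_CUBIC)[:,:,::-1])
E
```

```text
time: 12.85
eef_pos: [0.5412, 0.3447, 0.0495]
eef_rot: [3.118, -0.38, -0.002]
ft_force: [0.1, 0.2, -1.5]
grip_width: 0.0536
finger_force: 26.6
time: 13.35
eef_pos: [0.5804, 0.3354, 0.0505]
eef_rot: [-3.118, 0.381, 0.001]
ft_force: [-2.7, 0.0, 0.7]
grip_width: 0.0537
finger_force: 28.0
t 13.35 pos [0.5804 0.3354 0.0505] xyaw -13.92 zax [-0.  0. -1.] units [ 1.1  -0.05  0.03] q [0.36 0.49 1.59 0.   1.05 2.17]
```

View pics/c7.png

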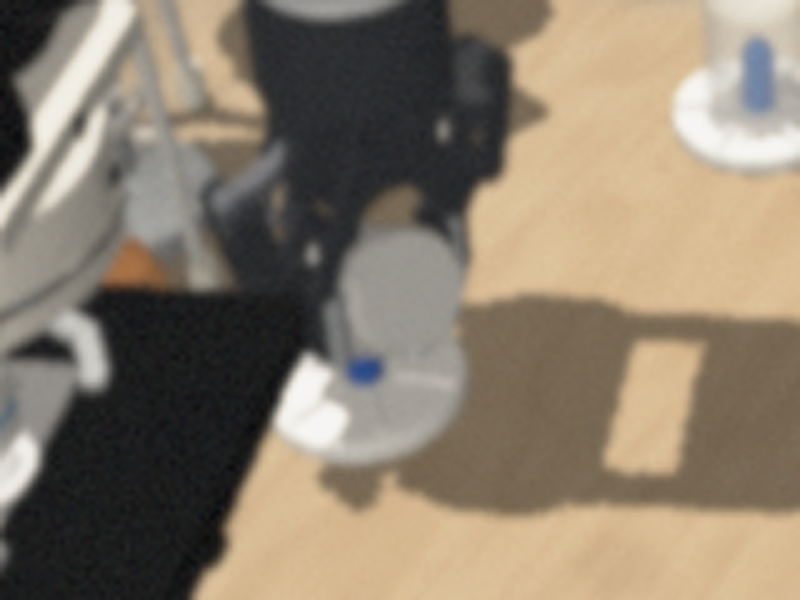

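The rim is touching the peg (about 2.7 N). I'll keep pushing gently and watch the force.

```bash
python3 -m crank '[[[0.3,0,0,0],[0.3,0,0,0],[0.3,0,0,0],[0,0,0,0]]]' 1 20
python3 - <<'E'
from h import *
togo(.602,.331,.05)
p=r.camera('side');cv2.imwrite('pics/c8.png',cv2.resize(p['img'][260:380,140:300],(800,600),interpolation=cv2.INTER_CUBIC)[:,:,::-1])
E
```

```text
time: 13.9
eef_pos: [0.5967, 0.3308, 0.0491]
eef_rot: [3.118, -0.381, -0.006]
ft_force: [-5.6, 1.3, -0.7]
grip_width: 0.0534
finger_force: 36.8
t 13.9 pos [0.5967 0.3308 0.0491] xyaw -13.93 zax [-0.004 -0.    -1.   ] units [ 0.26 -0.07 -0.05] q [0.34 0.52 1.56 0.   1.07 2.15]
```

View pics/c8.png

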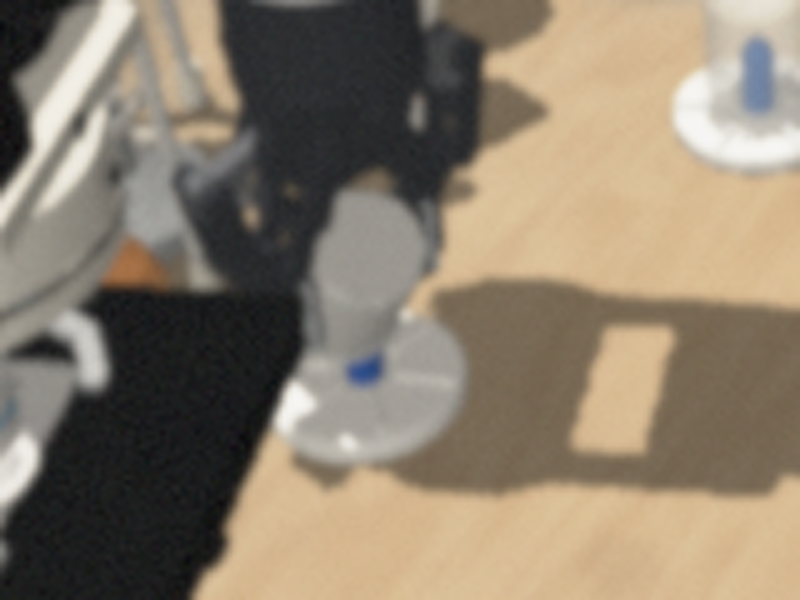

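It works: the cup has pivoted to about 45°, with its base now showing from above. Continuing and lowering a little.

```bash
python3 -m crank '[[[0.3,0,0,0],[0.3,0,0.1,0],[0.3,0,0.1,0],[0.15,0,0,0],[0,0,0,0]]]' 1 20
python3 - <<'E'
from h import *
togo(.602,.331,.05)
p=r.camera('side');cv2.imwrite('pics/c9.png',cv2.resize(p['img'][260:380,140:300],(800,600),interpolation=cv2.INTER_CUBIC)[:,:,::-1])
E
```

```text
time: 14.58
eef_pos: [0.6121, 0.3263, 0.0422]
eef_rot: [3.115, -0.38, -0.024]
ft_force: [-15.2, 4.2, -0.2]
grip_width: 0.0533
finger_force: 40.2
t 14.57 pos [0.6121 0.3263 0.0422] xyaw -13.91 zax [-0.015 -0.001 -1.   ] units [-0.55 -0.11 -0.38] q [0.33 0.56 1.52 0.   1.08 2.14]
```

View pics/c9.png

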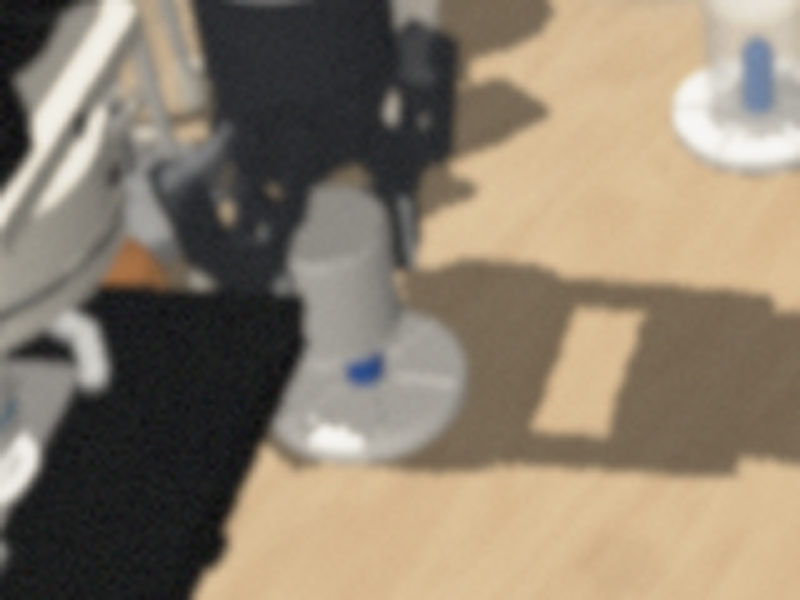

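Now about 75° with the peg inside the mouth. I've used all ten pictures, so from here I rely on force, width and network numbers. I'll centre over the peg and lower, so the ribs level the rim.

```bash
python3 -m crank '[[[-0.25,-0.1,0,0],[-0.25,0,0.2,0],[0,0,0.3,0],[0,0,0.2,0],[0,0,0,0]]]' 1 20
python3 - <<'E'
from h import *
togo(.602,.331,.022)
p=r.camera('side')
for d in r.look_for(p,'cup')[:3]: print(round(d['conf'],2),(np.array(d['extent'])*[640,480,640,480]).round(1))
E
```

```text
time: 15.25
eef_pos: [0.6092, 0.3299, 0.0318]
eef_rot: [3.118, -0.381, -0.0]
ft_force: [-0.2, 0.4, -1.1]
grip_width: 0.0534
finger_force: 40.1
t 15.25 pos [0.6092 0.3299 0.0318] xyaw -13.93 zax [-0. -0. -1.] units [-0.36  0.03  0.49] q [ 0.33  0.56  1.53 -0.    1.05  2.15]
0.84 [351.1 193.9  19.6  23.9]
0.83 [198.  304.6  22.5  37.1]
0.55 [370.7 223.   21.1  21.9]
```

```bash
python3 -m crank '[[[-0.3,0,0,0],[0,0,0.15,0],[0,0,0.15,0],[0,0,0.1,0],[0,0,0,0]]]' 1 20
python3 - <<'E'
from h import *
togo(.602,.331,.022);print(r.get_state()['torque'].round(2))
E
```

```text
time: 15.98
eef_pos: [0.6043, 0.3316, 0.0258]
eef_rot: [-3.118, 0.381, -0.002]
ft_force: [-0.8, -1.3, 6.4]
grip_width: 0.0539
finger_force: 41.1
t 15.97 pos [0.6043 0.3316 0.0258] xyaw -13.91 zax [ 0.002  0.    -1.   ] units [-0.1   0.06  0.19] q [ 0.34  0.57  1.54 -0.    1.03  2.15]
[-0.29  0.38  0.07]
```

```bash
python3 -m crank '[[[0,0,0.15,0],[0,0,0,0]]]' 1 20
python3 -m crank '[[[0,0,0.15,0],[0,0,0,0]]]' 1 20
python3 - <<'E'
from h import *
togo(.602,.331,.022)
p=r.camera('side');save(p,'d.png')
for d in r.look_for(p,'cup')[:4]: print(round(d['conf'],2),(np.array(d['extent'])*[640,480,640,480]).round(1))
f=np.linspace(0,6.28,60)
for th in (70,80,90):
  t=np.radians(th);y=np.radians(-14);X=np.array([np.cos(y),np.sin(y),0]);Y=np.array([-X[1],X[0],0]);Z=np.array([0,0,1.])
  a=np.cos(t)*X-np.sin(t)*Z;u=np.sin(t)*X+np.cos(t)*Z;m=np.array([.604,.3316,.043])
  q=np.array([proj(p,m+s*a+rr*(np.cos(g)*u+np.sin(g)*Y)) for s,rr in((-.026,.025),(.026,.029)) for g in f])
  print(th,q.min(0).round(1),(q.max(0)-q.min(0)).round(1))
E
```

```text
time: 16.23
eef_pos: [0.6053, 0.3316, 0.0247]
eef_rot: [-3.118, 0.38, -0.005]
ft_force: [-3.6, -4.1, 13.3]
grip_width: 0.0537
finger_force: 42.5
time: 16.48
eef_pos: [0.6056, 0.3317, 0.0243]
eef_rot: [3.118, -0.38, 0.005]
ft_force: [-9.3, -6.9, 26.3]
grip_width: 0.0539
finger_force: 44.4
t 16.48 pos [0.6056 0.3317 0.0243] xyaw -13.89 zax [ 0.003 -0.001 -1.   ] units [-0.17  0.08  0.11] q [ 0.34  0.57  1.54 -0.    1.03  2.15]
0.87 [352.3 193.6  18.7  24.8]
0.7 [198.2 308.2  25.5  35.2]
0.6 [370.5 221.3  21.3  25.4]
70 [194.  305.7] [29.6 36.2]
80 [195.4 305.5] [28.3 36.7]
90 [195.8 305.5] [29.2 36.7]
```

The contact has gone stiff, and its height matches a flat rim (pivot about 44 mm). Unloading and letting go.

```bash
python3 -m crank '[[[0,0,-0.08,0],[0,0,0,0]]]' 1 20
python3 -m crank '[[[0,0,0,0],[0,0,0,0],[0,0,0,0],[0,0,0,0],[0,0,0,0]]]' 0
python3 -m crank '[[[0,0,-0.3,0],[0,0,-0.5,0],[0,0,-1,0],[0,0,-1,0],[0,0,-1,0],[0,0,-1,0],[0,0,-1,0],[0,0,-1,0],[0,0,-1,0],[0,0,-1,0],[0,0,0,0]]]' 0
python3 - <<'E'
from h import *
togo(.602,.331,.2)
p=r.camera('side')
for o in('cup','hung_beaker'):
  for d in r.look_for(p,o)[:4]: print(o,round(d['conf'],2),(np.array(d['extent'])*[640,480,640,480]).round(1))
f=np.linspace(0,6.28,60)
for c in((.602,.331),(.606,.332)):
  q=np.array([proj(p,[c[0]+rr*np.cos(g),c[1]+rr*np.sin(g),z]) for z,rr in((.068,.025),(.016,.029)) for g in f])
  print('model flat',q.min(0).round(1),(q.max(0)-q.min(0)).round(1))
# grey-level rendering of the cup region
g=cv2.cvtColor(p['img'],cv2.COLOR_RGB2HSV)[302:346:2,190:236:2]
for row in g: print(' '.join('%3d'%v if s<60 else ' ..' for h,s,v in row))
E
```

```text
time: 16.82
eef_pos: [0.6055, 0.3316, 0.0245]
eef_rot: [-3.118, 0.38, -0.005]
ft_force: [-5.2, -4.3, 19.1]
grip_width: 0.0536
finger_force: 43.4
time: 17.45
eef_pos: [0.6031, 0.3316, 0.0196]
eef_rot: [3.118, -0.381, -0.001]
ft_force: [0.2, 0.3, -0.2]
grip_width: 0.0853
finger_force: 0.0
time: 18.82
eef_pos: [0.6044, 0.332, 0.1987]
eef_rot: [-3.117, 0.38, -0.006]
ft_force: [0.2, -1.2, -0.7]
grip_width: 0.0853
finger_force: 0.0
t 18.82 pos [0.6044 0.332  0.1987] xyaw -13.91 zax [ 0.004  0.001 -1.   ] units [-0.1   0.08 -0.07] q [ 0.34  0.36  1.48 -0.    1.3   2.15]
cup 0.88 [372.4 221.   19.4  29.8]
cup 0.86 [353.1 192.8  17.3  25.6]
hung_beaker 0.64 [277.5 249.4  22.7  39.1]
model flat [196.8 306. ] [29.2 36.7]
model flat [194.9 305.7] [29.3 36.6]
 ..  ..  ..  ..  ..  ..  ..  ..  ..  ..  ..  ..  ..  ..  ..  ..  ..  ..  ..  ..  ..  ..  ..
 ..  ..  ..  ..  ..  ..  ..  ..  .. 142  ..  ..  ..  ..  ..  ..  ..  ..  ..  ..  ..  ..  ..
 ..  ..  ..  ..  ..  .. 223 223 221 220 214 201 158  ..  ..  ..  ..  ..  ..  ..  ..  ..  ..
 ..  ..  .. 141 211 232 236 235 236 236 236 232 185  ..  ..  ..  ..
[... 980 characters left out ...]
 159 157 152 146 137 127 113 130 158 160 160 158 136  ..
 27  29  25  25  41 126 168 164 162 159 158 154 147 140 132 121 140 158 160 160 159 144  ..
 30  25  26  23  77 158 171 164 161 159 157 153 148 140 135 140 164 169 167 163 160 147  ..
 29  22  23  40 125 170 173 168 162 161 158 153 151 147 144 159 173 174 179 180 174 143  ..
 31  23  25 102 192 191 179 170 160 160 160 167 170 155 155 161 162 164 163 166 161 135  ..
 26  ..  40 160 223 224 214 214 195 169 168 191 216 167 162 160 163 161 164 162 152 128  ..
 25  23  87 229 241 232 227 222 215 171 163 167 178 157 163 162 161 163 165 160 141 122  ..
 24  33 135 236 240 241 244 238 215 171 162 163 162 159 165 177 167 169 166 150 129  ..  ..
```

The cup stands on the peg. In the side view the microscope's dark edge hides the cup's lower left. I'll move the arm clear so both cameras can measure tilt and position.

```bash
python3 -m crank '[[[-1,0,-1,0],[-1,0,-1,0],[-1,0.5,0,0],[-1,1,0,0],[-1,1,0,0],[-0.5,1,0,0],[-0.5,1,0,0],[0,1,0,0],[0,1,0,0],[0,1,0,0],[0,1,0,0],[0,1,0,0]]]' 0
cat > fit.py <<'E'
from h import *
def hull(p,c,tx,ty,z0):
    R=Ro.from_rotvec([tx,ty,0]).as_matrix();f=np.linspace(0,6.28,40)
    pts=np.array([R@[rr*np.cos(g),rr*np.sin(g),z] for z,rr in((.052,.025),(0,.029)) for g in f])
    pts+=[c[0],c[1],z0-pts[:,2].min()]
    return np.array([proj(p,x) for x in pts])
for n,b in(('side',(180,296,240,350)),('top',(165,175,225,235))):
    p=r.camera(n);print(n)
    for o in('cup','free_stand','hung_beaker'):
        for d in r.look_for(p,o)[:4]: print(o,round(d['conf'],2),(np.array(d['extent'])*[640,480,640,480]).round(1))
    for t in((0,0),(0,.15),(0,-.15),(.15,0),(-.15,0)):
        q=hull(p,(.602,.331),*t,.016);print(t,'base c',q[:40].mean(0).round(1),q[:40].min(0).round(1),q[:40].max(0).round(1),'rim',q[40:].min(0).round(1),q[40:].max(0).round(1))
    g=cv2.cvtColor(p['img'],cv2.COLOR_RGB2HSV)
    sub=g[b[1]:b[3]:2,b[0]:b[2]:2]
    for i,row in enumerate(sub): print(b[1]+2*i,' '.join('%3d'%v if s<60 else ' ..' for h,s,v in row))
E
python3 fit.py
```

```text
time: 20.48
eef_pos: [0.4409, 0.1747, 0.2359]
eef_rot: [3.118, -0.381, 0.0]
ft_force: [0.3, -0.6, 0.2]
grip_width: 0.0853
finger_force: 0.0
side
cup 0.86 [370.9 219.2  22.8  28.9]
cup 0.81 [352.6 194.3  16.3  23.9]
cup 0.74 [192.8 306.2  30.7  37.3]
free_stand 0.88 [196.3 322.7  32.5  29.4]
hung_beaker 0.95 [275.4 249.4  25.7  38.4]
(0, 0) base c [209.1 313.8] [196.8 306. ] [221.8 322. ] rim [197.9 323.6] [226.  342.6]
(0, 0.15) base c [205.8 311.3] [193.8 304. ] [218.2 318.9] rim [197.9 322.6] [225.6 340.5]
(0, -0.15) base c [212.  313.5] [199.6 304.9] [224.8 322.5] rim [197.5 321.3] [225.9 341.8]
(0.15, 0) base c [211.2 310.2] [198.9 303.7] [223.9 317. ] rim [197.5 323.5] [225.9 339.6]
(-0.15, 0) base c [206.6 314.7] [194.3 305.5] [219.2 324.2] rim [197.8 320.7] [225.7 342.4]
296 140 118 102  ..  ..  ..  ..  ..  ..  ..  ..  ..  ..  ..  ..  ..  ..  ..  ..  ..  ..  ..  ..  ..  ..  ..  ..  ..  ..  ..
298 141 109  97  ..  ..  ..  ..  ..  ..  ..  ..  ..  ..  ..  ..  ..  ..  ..  ..  ..  ..  ..  ..  ..  ..  ..  ..  ..  ..  ..
300 135  99  ..  ..  ..  ..  ..  ..  ..  ..  ..  ..  ..  ..  ..
[... 6747 characters left out ...]
  ..  91  ..  ..  ..  87  ..  90  ..  ..  ..  ..  ..  94  ..  ..  ..  73  ..  ..
225  ..  88  ..  88  ..  89  ..  ..  88  ..  ..  ..  ..  ..  ..  ..  ..  ..  ..  ..  ..  ..  ..  ..  ..  ..  ..  70  ..  ..
227  ..  ..  ..  90  ..  95  ..  90  92  ..  ..  ..  ..  94  95  ..  ..  ..  ..  96  ..  ..  95  ..  ..  ..  ..  56  .. 103
229  ..  ..  ..  ..  94  ..  97  ..  ..  ..  ..  94  ..  95  ..  ..  ..  ..  ..  99  98  99  ..  ..  ..  ..  ..  ..  ..  ..
231  92  ..  ..  ..  97  ..  ..  ..  ..  ..  98  96  ..  ..  ..  ..  ..  ..  ..  .. 101 102  ..  .. 102 105 101  ..  ..  ..
233  93  ..  ..  ..  ..  ..  ..  ..  ..  ..  ..  99  ..  ..  98 104 101 104  ..  ..  ..  .. 104 104 105  .. 107  ..  76  99
```

```bash
cat > f2.py <<'E'
import io,contextlib
with contextlib.redirect_stdout(io.StringIO()): from fit import *
from scipy.optimize import least_squares
ps,pt=r.camera('side'),r.camera('top')
def f(v):
    a=hull(ps,v[:2],v[2],v[3],.016);b=hull(pt,v[:2],v[2],v[3],.016)
    return np.r_[a[:40].min(0)-[192.8,305],a[:40].max(0)-[219.5,322.5],a[40:].max(0)-[222.5,339.8],b[:40].min(0)-[176.2,187.8],b[:40].max(0)-[196.2,207.2]]
for v0 in([.605,.331,0,0],[.605,.331,.1,.1],[.605,.331,-.1,-.1]):
    s=least_squares(f,v0,x_scale=[.01,.01,.1,.1]);print(s.x.round(4),s.cost.round(2),s.fun.round(1))
print(f([.609,.331,0,0]).round(1))
E
python3 f2.py
```

```text
[ 0.6113  0.3297 -0.0357 -0.0325] 3.28 [ 0.7 -0.8 -1.  -1.5  0.1  1.  -0.6 -0.2 -0.2  0.8]
[ 0.6113  0.3297 -0.0357 -0.0325] 3.28 [ 0.7 -0.8 -1.  -1.5  0.1  1.  -0.6 -0.2 -0.2  0.8]
[ 0.6113  0.3297 -0.0357 -0.0325] 3.28 [ 0.7 -0.8 -1.  -1.5  0.1  1.  -0.6 -0.2 -0.2  0.8]
[ 1.2  0.  -0.5 -1.5  0.8  1.8 -0.4  0.3  0.3  1.1]
```

The fit gives a tilt of about 2°, which is within measurement noise. The cup is about 8 mm off the peg axis, within the bore's play, and the beaker hasn't moved. Handing in.

```bash
python3 -c "
from workcell import r
print(r.job_done())"
```

```text
the job is handed in; nothing more can be done
None
```

The job is handed in: the steel cup is mouth down over the free peg with its rim flat on the ribs by camera fit (about 8 mm off the peg axis), released, the beaker left where it was, 20.5 s on the clock at the last move.

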